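# Feel for the blind hole under the stand's top plate and set the bar home

### The arm

A 6-joint arm with a two-finger parallel gripper is mounted at the origin on the work surface. World frame = base frame: x ahead of the robot, y to its left, z up, the work surface at z = 0. Lengths are in m, angles in rad, forces in N, time in s.
With the tool pointing down it reaches from about 0.425 to 0.95 m from the base axis. Payload 3.5 kg.
Tool frame: the origin (TCP) lies between the finger pads; the fingertips stand 19 mm ahead of it and the grasp point (between the pads) is the TCP (ctrl.nose_length is the distance from the TCP to the fingertips, in m); z points along the fingers, y is the line along which they close (so a half turn about z gives the same grasp; the last joint's range is limited). The gripper opens to 85 mm and grips with 20 to 120 N. Pads are 22 mm wide; open, the fingers measure 114 mm over their backs; the gripper's body (76 mm by 85 mm) begins 54 mm behind the grasp point. The pads swing forward as they close: fully open they stand 13 mm farther back than shut.
Start: joints at [1.124, 0.286, 1.577, -0, 1.279, -0.15], TCP at [0.197, 0.645, 0.25] pointing down, gripper open.
Joint ranges: [-2.77, 2.77], [-0.9, 2.22], [0.21, 2.48], [-1.53, 4.67], [0.24, 2.81], [-2.84, 2.84]. Speed limits (rad/s): [2.79, 2.79, 3.14, 3.14, 3.14, 3.14].

### API

Orientations are given as a unit quaternion [x, y, z, w].
In Python, from plant import ctrl gives the robot as it stands.
- The arm moves only by the tool apply_moves, never from a script. Its argument "series" is a list of rows, each a list of 6 numbers: the shift along the world's x, y, z scaled (see below), then the turn, a rotation vector about the world's x, y, z scaled (see below). A call has 1 to 20 rows; each row is the pose to reach, as a shift and turn from the pose commanded when the call began; what a row does not reach only later rows make up. The controller multiplies each number of a shift by 0.8 m and each number of a turn by 45 degrees. A row lasts 1/8 s, in which the tool goes at most 62.5 mm and 10.7 degrees, less where a joint would pass 70% of its speed; a pose out of reach is approached as far as the arm can. A call with a number of a shift or a turn outside -1 to 1 is refused whole. A call with a gripper value outside its range is refused whole. "jaw" is the opening, from 0 (shut) to 1 (fully open), set as the call begins (left out, the last holds). The fingers move at their own pace and stop on an object; "squeeze" is the grip in N (left out, the last holds). Time passes only in rows, so rows that repeat a pose let the fingers close. It gives the time, the measured TCP pose, the force, the opening and the grip force at its end, in the units of the state.
- ctrl.get_state(): the state, without advancing time (a new reading comes with each control period).
- ctrl.read_camera(name): name is "scene" or "top" or "wrist"; returns the picture (480x640x3 uint8, red, green, blue); there is no depth.
- ctrl.get_calibration(name): a dict with "fx", "fy", "cx", "cy" (pixels), "dist_coeffs" ([k1, k2, p1, p2, k3] as OpenCV has them; the pictures are not rectified), "xyz" and "orientation" of the camera in the world; the wrist camera has in their place "hand_eye" (4x4, takes a point from camera to tool coordinates, whose origin is the TCP and whose axes are the flange's). Camera axes: x right, y up, looking along -z (the intrinsics and any distortion apply to the point x, -y, -z); pixel columns grow to the right and rows downward; lengths in m; the calibration is good to about 2 mm. A picture is of the moment at which its call begins: read the wrist's pose just before it. get_calibration takes no time and is no camera call.
- ctrl.sign_off(): hands the job in; it is judged then, once.
Trained networks look in the newest picture that a camera, given by its name, has taken for a name from the list of things; names that differ only in an ending like _2 or _b are one class to them, and where a whole thing is asked for, a point or a joint stands for the part that bears it (a point fixed in the world has none). Each returns a list of dicts, best first, with "p" (0 to 1); they miss things now and then, are a little off and sometimes report something else, mostly with a low value. They report only what shows in the picture. A call takes as long as a camera call. They do not tell look-alikes from the thing itself.
- ctrl.boxes_of(thing, camera): "xy" ([column, row] as shares, 0 to 1, of the picture: columns of its width, rows of its height, amid what is visible of it).
- ctrl.silhouettes(thing, camera): "pixels" (480x640 bool, what is visible of it) and "xy" ([column, row] as shares, 0 to 1, of the picture: columns of its width, rows of its height, amid what is visible of it).
The state is a dict: "time": time; "qpos": joint angles; "dq": joint speeds; "joint_efforts": joint torques, N m; "eef_pos": TCP position; "tcp_rot": TCP orientation; "contact_force": force on the tool from outside, world axes, zero at the start; "wrist_torque": the same for the moment, N m; "opening": opening from 0.0 (shut) to 1.0 (fully open); "finger_force": force on a finger pad.
Only numpy, scipy, OpenCV 4.12 (cv2) and the standard library are available. Lean on these libraries where they do the work, as an engineer would, in place of code of your own. Each camera call takes 0.05 s, during which the arm holds its last target. There are 200 camera calls.

### The job

The steel round bar in the V-blocks is to be welded into the stand as a hanging peg: take it out and push one end fully home into the hole drilled in the stand's column, in the face towards the robot. The hole is out of sight under the wide top plate and may be anywhere along the column, so feel for it with the end of the bar along the face. Let go and leave the bar sticking straight out ready for tacking, with the spray can, welding magnet and chipping hammer left where they are.

Things in the scene. Friction and masses are not known exactly. Their poses are not given: they have to be found in the camera images.
- stand: Welded steel machine stand, fixed. Origin: centre of its underside, on the bench; z up, y along its length, -x the side towards the robot. Base plate 120 (x) x 300 (y) x 12 mm. On it a closed box-section column 60 (x) x 268 (y) mm, from z 12 to 142 mm. On that the top plate, 190 (x) x 300 (y) mm, z 142 to 154 mm, jutting out 65 mm beyond the column's face.
- stand_face (a point): Middle of the column's flat upright face towards the robot: x = -30, y = 0, z = 77 mm in the stand's frame, axes as the stand's. In this face is one blind hole, 18 mm diameter with a 3 mm chamfer round its mouth, 30 mm deep, square to the face, its axis at this point's height. Where it lies along y is unknown: from 112 mm on one side of this point to 112 mm on the other. The rest is smooth.
- stand_edge (a point): Middle of the top plate's edge towards the robot: x = -95, y = 0, z = 148 mm in the stand's frame. The plate hides the face with the hole; a gripper held upright at the bar's tail would run into this edge before the bar is home, one leaning 30 to 40 degrees (fingers pointing forward under the plate) stays clear.
- bar: Steel round bar, loose, 16 mm diameter, 135 mm long, 0.17 to 0.26 kg, both ends alike with a 5 mm long taper to 10 mm. Origin at its middle, x along it. It lies level in the V-blocks, axis 55 mm above the bench, x pointing roughly away from the robot. The blocks carry it from 15 mm behind (-x) to 54 mm ahead of its middle; the 52 mm at the -x end hang free, 27 mm clear of the timber.
- bar_end_a (a point): Centre of the bar's end face at its +x end (the end away from the robot at the start), 67.5 mm from the middle. With the bar held by its tail this end dips about 1 mm. Pressed on the stand's face with about 6 N it slides along and drops in at the hole; pressed with more than about 12 N the bar may slip back in the fingers.
- bar_end_b (a point): Centre of the bar's end face at its -x end (the end nearer the robot at the start), 67.5 mm from the middle.
- rest: Pair of blue V-blocks on a timber offcut, fixed; x along the bar. Timber 130 (x) x 75 (y) x 20 mm, from x = -45 to +85 mm; V-blocks 18 mm long, 50 mm wide, tops 60 mm above the bench, centred at x = -6 and +45 mm. Origin on the bench under the middle of the bar as it lies.
- spray_can: Spray can, bystander, standing, 66 mm diameter, 190 mm tall, origin at the centre of its underside.
- weld_magnet: Red arrow-shaped welding magnet, bystander, lying on the stand's top plate, about 90 x 90 x 15 mm, origin at the centre of its underside.
- chipping_hammer: Steel chipping hammer, bystander, lying on the bench in front of the stand, about 200 (y, along the handle) x 130 (x, across the head) mm, 18 mm high, head at +y, origin on the bench under the middle of the handle.
Mind the look-alikes: they are no part of the job. Several things look just like the rest: the one meant starts farthest from the robot's base.

How it is judged:
By the outcome, as a careful person would: the job done as asked, in the order asked, and still so for the second after the job is handed in, with the robot touching nothing.
It also fails if it takes over 72 s, if anything falls off the work surface, if the arm or the gripper's body presses on something with over 40 N, if the wrist force passes 120 N, or if a joint passes its speed limit or range.

## Working session

There is one attempt and no reset: what is moved stays moved. The work goes in short steps, Python scripts to look and compute and a tool call to move; the robot and the scene stay as the last step left them, time stands still between calls to the robot, and variables do not carry over. Pictures are saved under pics/ and viewed, at most 10 in all, crops included, and the job is handed in when it is done.

Besides the shell and the picture viewer there is one more tool, called after "Emit:" as name(argument=value, ...) on one line, values as JSON. apply_moves: Moves the arm, as the interface text tells. Shifts and turns lie within -1 to 1; 1 stands for 0.8 m of shift or 45 degrees of turn. Its arguments: {"type":"object","properties":{"series":{"type":"array"},"jaw":{"type":"number"},"squeeze":{"type":"number"}},"required":["series"]}

```bash
mkdir -p pics; ls
cat > h.py <<'E'
import numpy as np,cv2
from scipy.spatial.transform import Rotation as R
from plant import ctrl
def cam(n,st=None):
    c=ctrl.get_calibration(n)
    K=np.array([[c['fx'],0,c['cx']],[0,c['fy'],c['cy']],[0,0,1.]]);d=np.array(c['dist_coeffs'],float)
    if 'hand_eye' in c:
        st=st or ctrl.get_state();T=np.eye(4);T[:3,:3]=R.from_quat(st['tcp_rot']).as_matrix();T[:3,3]=st['eef_pos'];T=T@np.array(c['hand_eye'])
    else:
        T=np.eye(4);T[:3,:3]=R.from_quat(c['orientation']).as_matrix();T[:3,3]=c['xyz']
    return K,d,T
def ray(C,px):
    K,d,T=C;u=cv2.undistortPoints(np.array([[px]],float),K,d)[0,0]
    return T[:3,3],T[:3,:3]@np.array([u[0],-u[1],-1.])
def onz(C,px,z):
    o,v=ray(C,px);return o+v*(z-o[2])/v[2]
def proj(C,P):
    K,d,T=C;p=(np.atleast_2d(P)-T[:3,3])@T[:3,:3];p=p*[1,-1,-1]
    return cv2.projectPoints(p.reshape(-1,1,3),np.zeros(3),np.zeros(3),K,d)[0][:,0]
def save(n,im): cv2.imwrite(f'pics/{n}.png',im[:,:,::-1])
E
python3 - <<'E'
from h import *
C={}
for n in('scene','top'):
    C[n]=cam(n);im=ctrl.read_camera(n);save(n,im);print(n,C[n][2].round(3).tolist(),C[n][0][0,0])
Z={'stand':.154,'bar':.055,'rest':.04,'spray_can':.19,'weld_magnet':.165,'chipping_hammer':.01}
for t in Z:
    for n in('scene','top'):
        for b in ctrl.boxes_of(t,n)[:5]:
            px=np.array(b['xy'])*[640,480];print(t,n,round(b['p'],2),px.round(),onz(C[n],px,Z[t]).round(3))
print(ctrl.get_state())
E
```

```text
pics
scene [[-0.766, -0.401, 0.502, 1.037], [0.643, -0.475, 0.601, 0.696], [-0.002, 0.783, 0.622, 0.847], [0.0, 0.0, 0.0, 1.0]] 520.8696362843795
top [[0.03, 0.999, -0.04, 0.408], [-1.0, 0.03, 0.006, -0.003], [0.007, 0.04, 0.999, 1.527], [0.0, 0.0, 0.0, 1.0]] 548.5400260003867
stand scene 0.62 [230. 307.] [0.733 0.068 0.154]
stand scene 0.59 [196. 270.] [ 0.73  -0.066  0.154]
stand top 0.96 [305. 133.] [0.721 0.02  0.154]
bar scene 0.67 [413. 400.] [0.565 0.384 0.055]
bar scene 0.31 [230. 309.] [ 0.692 -0.017  0.055]
bar top 0.55 [170. 195.] [0.565 0.381 0.055]
rest scene 0.87 [406. 421.] [0.597 0.402 0.04 ]
rest scene 0.75 [506. 311.] [0.233 0.359 0.04 ]
rest scene 0.63 [414. 287.] [0.331 0.177 0.04 ]
rest scene 0.57 [467. 360.] [0.408 0.386 0.04 ]
rest top 0.91 [184. 327.] [0.213 0.331 0.04 ]
rest top 0.8 [172. 189.] [0.582 0.378 0.04 ]
rest top 0.75 [172. 259.] [0.393 0.371 0.04 ]
rest top 0.69 [452. 211.] [ 0.545 -0.384  0.04 ]
rest top 0.58 [249. 292.] [0.31  0.161 0.04 ]
spray_can scene 0.88 [208. 197.] [ 0.599 -0.233  0.19 ]
spray_can top 0.83 [454. 212.] [ 0.53 -0.35  0.19]
w
[... 304 characters left out ...]
pos': array([ 1.12402358e+00,  2.86246709e-01,  1.57665382e+00,  2.97079103e-06,
        1.27862023e+00, -1.49953580e-01]), 'dq': array([-9.53425696e-04,  2.55842616e-05,  3.99707753e-03, -2.25233092e-03,
        1.78478891e-03, -3.90038340e-04]), 'joint_efforts': array([ 3.35477489e-05, -4.05832458e+01, -2.92856956e+01, -1.99619403e-04,
        7.15397618e-04,  1.30836176e-05]), 'eef_pos': array([0.19736509, 0.64550143, 0.25038548]), 'tcp_rot': array([1.47865807e-01, 9.89007433e-01, 3.47787311e-05, 9.20776972e-06]), 'contact_force': array([-0.05156283, -0.56471187, -0.11205188]), 'wrist_torque': array([0.06023001, 0.03870376, 0.00662499]), 'finger_force': 0.0, 'opening': 1.0012077621932056}
```

View pics/top.png

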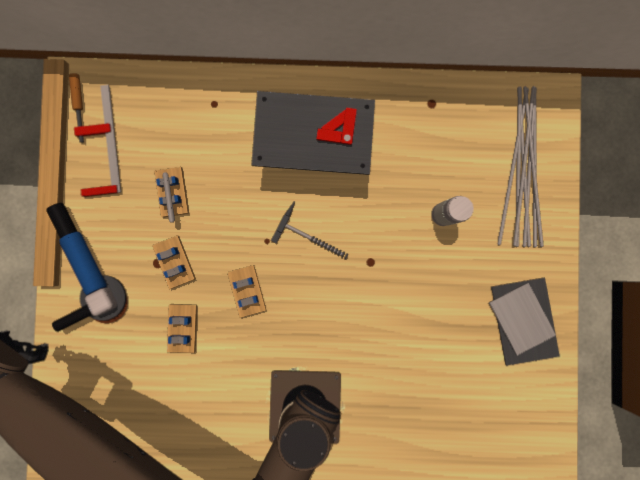

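View pics/scene.png

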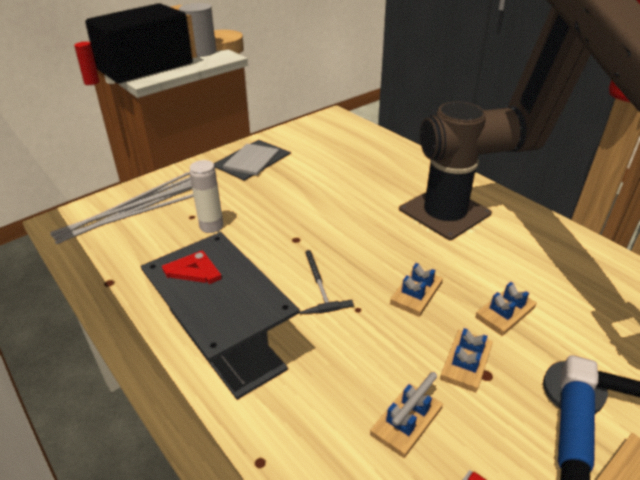

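The top view shows four V-block pairs, at (171,192), (174,262), (246,291) and (182,329). The one at (171,192) is farthest from the base at about (305,405) and is the only one carrying the bar, so it is the one meant. The stand's plate is at about (313,133), the magnet on it at (340,128), the hammer at (300,235) and the can at (454,211). I'll confirm with a crop.

Run:
```python
from h import *
im=cv2.imread('pics/top.png')
cv2.imwrite('pics/crop.png',cv2.resize(im[80:240,130:390],None,fx=3,fy=3,interpolation=cv2.INTER_CUBIC)[:,:780])
C=cam('top');ctrl.read_camera('top')
for t,z in(('stand',.154),('bar',.058)):
    s=ctrl.silhouettes(t,'top')[0];m=s['pixels'].astype(np.uint8)
    r=cv2.minAreaRect(cv2.findNonZero(m));b=cv2.boxPoints(r)
    print(t,s['p'],m.sum(),b.round(1).tolist(),[onz(C,p,z).round(4).tolist() for p in b])
    q=np.array([onz(C,p,z)[:2] for p in cv2.findNonZero(m)[:,0].astype(float)],np.float32);r=cv2.minAreaRect(q);print(r)
```

```text
stand 0.76 8008 [[250.6999969482422, 166.39999389648438], [256.3999938964844, 90.5], [375.0, 99.4000015258789], [369.29998779296875, 175.3000030517578]] [[0.6323, 0.1544, 0.154], [0.8253, 0.1466, 0.154], [0.8122, -0.1536, 0.154], [0.6191, -0.1443, 0.154]]
((0.7223032116889954, 0.0008879601955413818), (0.29954248666763306, 0.19325299561023712), 87.51502227783203)
bar 0.75 338 [[161.0, 173.3000030517578], [168.5, 172.1999969482422], [175.5, 221.5], [168.10000610351562, 222.60000610351562]] [[0.6219, 0.4049, 0.058], [0.6254, 0.3852, 0.058], [0.4936, 0.3613, 0.058], [0.4902, 0.3809, 0.058]]
((0.557782769203186, 0.38310685753822327), (0.133961021900177, 0.01997290551662445), 10.325490951538086)
```

View pics/crop.png

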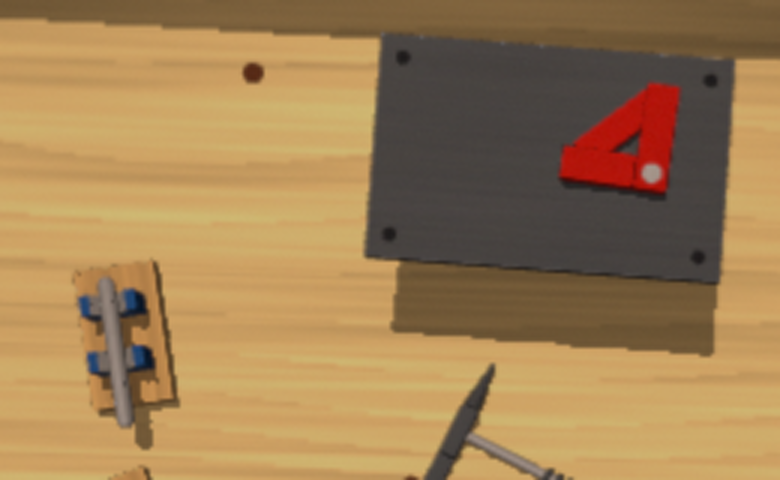

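The crop confirms it: the bar lies in the V-blocks at crop (115,350), with its near end overhanging. Moving above the tail, leaning 35°.

```bash
cat >> h.py <<'E'
def Rt(yaw,lean):
    a,t=np.radians([yaw,lean]);z=np.array([np.sin(t)*np.cos(a),np.sin(t)*np.sin(a),-np.cos(t)]);y=np.array([-np.sin(a),np.cos(a),0])
    return np.c_[np.cross(y,z),y,z]
def row(p,Rm=None):
    s=ctrl.get_state();R0=R.from_quat(s['tcp_rot'])
    t=(R.from_matrix(Rm)*R0.inv()).as_rotvec(degrees=True)/45 if Rm is not None else np.zeros(3)
    return np.r_[(np.array(p)-s['eef_pos'])/.8,t].round(4).tolist()
E
python3 - <<'E'
from h import *
for f in(0,180):
    Rm=Rt(10.3,35)@R.from_euler('z',f,degrees=True).as_matrix();print(row([.5,.372,.2],Rm))
E
```

```text
[0.3783, -0.3419, -0.0629, -0.0459, -0.7836, 0.5876]
[0.3783, -0.3419, -0.0629, 1.0543, -0.0616, -3.2548]
```

Emit:
apply_moves(series=[[0.378,-0.342,-0.063,-0.046,-0.784,0.588],[0.378,-0.342,-0.063,-0.046,-0.784,0.588],[0.378,-0.342,-0.063,-0.046,-0.784,0.588],[0.378,-0.342,-0.063,-0.046,-0.784,0.588],[0.378,-0.342,-0.063,-0.046,-0.784,0.588],[0.378,-0.342,-0.063,-0.046,-0.784,0.588],[0.378,-0.342,-0.063,-0.046,-0.784,0.588],[0.378,-0.342,-0.063,-0.046,-0.784,0.588],[0.378,-0.342,-0.063,-0.046,-0.784,0.588],[0.378,-0.342,-0.063,-0.046,-0.784,0.588],[0.378,-0.342,-0.063,-0.046,-0.784,0.588],[0.378,-0.342,-0.063,-0.046,-0.784,0.588]], jaw=1)

```text
time: 2.35
eef_pos: [0.4993, 0.3725, 0.2]
tcp_rot: [-0.086, 0.95, 0.027, 0.3]
contact_force: [0.8, -0.8, 0.4]
opening: 1.001
finger_force: 0.0
```

Run:
```python
from h import *
s=ctrl.get_state();C=cam('wrist',s);im=ctrl.read_camera('wrist');save('w1',im);print(s['eef_pos'],s['qpos'],s['contact_force'])
for x in ctrl.silhouettes('bar','wrist')[:2]:
    m=x['pixels'];q=np.array([onz(C,p,.055)[:2] for p in cv2.findNonZero(m.astype(np.uint8))[::5,0].astype(float)],np.float32)
    print(x['p'],m.sum(),cv2.minAreaRect(q))
    v=cv2.fitLine(q,cv2.DIST_L2,0,.01,.01).ravel();print(v,np.degrees(np.arctan(v[1]/v[0])))
T=onz(C,(0,0),0);print(C[2].round(3).tolist())
```

```text
[0.49927006 0.3725254  0.19998377] [ 0.55680672  0.01469248  2.06040012 -0.43008985  0.52946286 -0.88157108] [ 0.81930928 -0.76691881  0.43853126]
0.63 3003 ((0.5607938766479492, 0.3835356533527374), (0.1427745819091797, 0.01734154298901558), 10.60084056854248)
[0.981443   0.19175424 0.5476272  0.38088015] 11.055176
[[-0.18, -0.609, -0.772, 0.371], [0.984, -0.112, -0.142, 0.349], [0.0, -0.785, 0.619, 0.259], [0.0, 0.0, 0.0, 1.0]]
```

View pics/w1.png

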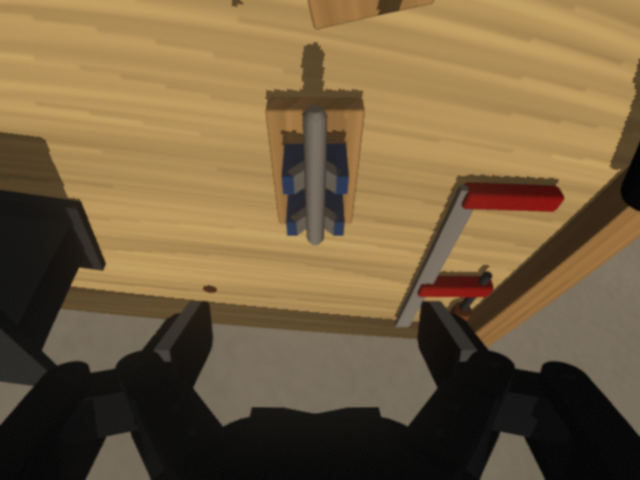

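The wrist picture shows the bar running from (315,110), its near tail, to (316,238) between the V-blocks. Lateral position and yaw (about 10.6°) agree with the top camera, so I'll go down and grip.

Emit:
apply_moves(series=[[0.013,0.001,-0.06,0,0,0.007],[0.013,0.001,-0.11,0,0,0.007],[0.013,0.001,-0.145,0,0,0.007],[0.013,0.001,-0.165,0,0,0.007],[0.013,0.001,-0.181,0,0,0.007],[0.013,0.001,-0.181,0,0,0.007],[0.013,0.001,-0.181,0,0,0.007]])

```text
time: 3.32
eef_pos: [0.5105, 0.373, 0.0558]
tcp_rot: [-0.088, 0.949, 0.028, 0.3]
contact_force: [0.7, 0.1, 0.8]
opening: 0.997
finger_force: 0.0
```

Emit:
apply_moves(series=[[0,0,0,0,0,0],[0,0,0,0,0,0],[0,0,0,0,0,0],[0,0,0,0,0,0],[0,0,0,0,0,0],[0,0,0,0,0,0],[0,0,0,0,0,0],[0,0,0,0,0,0]], jaw=0, squeeze=100)

```text
time: 4.32
eef_pos: [0.5103, 0.3734, 0.0556]
tcp_rot: [-0.089, 0.949, 0.029, 0.3]
contact_force: [-2.8, 3.4, 2.0]
opening: 0.155
finger_force: 97.6
```

Emit:
apply_moves(series=[[0,0,0.02,0,0,0],[0,0,0.05,0,0,0],[0,0,0.1,0,0,0],[0,0,0.16,0,0,0],[0,0,0.16,0,0,0],[0,0,0.16,0,0,0]])

```text
time: 5.08
eef_pos: [0.509, 0.3713, 0.1807]
tcp_rot: [-0.088, 0.95, 0.026, 0.297]
contact_force: [-0.1, 0.6, -2.4]
opening: 0.16
finger_force: 97.5
```

Run:
```python
from h import *
s=ctrl.get_state();C=cam('wrist',s);im=ctrl.read_camera('wrist');save('w2',im);print(s['eef_pos'],s['contact_force'],s['wrist_torque'])
Rm=R.from_quat(s['tcp_rot']).as_matrix();print(Rm.round(3).tolist())
# expected bar: axis dir in horizontal
a=np.cross(Rm[:,1],[0,0,1]);p=s['eef_pos'];print(a)
print(proj(C,[p+a*t for t in(-.0175,0,.05,.1175)]).round(1))
for x in ctrl.silhouettes('bar','wrist')[:1]:
    m=x['pixels'].astype(np.uint8);print(x['p'],cv2.boxPoints(cv2.minAreaRect(cv2.findNonZero(m))))
```

```text
[0.50903966 0.37127275 0.18068425] [-0.10843156  0.63017792 -2.38343907] [-0.1694995   0.51327553 -0.02843179]
[[-0.808, -0.183, 0.561], [-0.151, 0.983, 0.102], [-0.57, -0.002, -0.822]]
[ 0.98320217  0.18250665 -0.        ]
[[314.9 306.4]
 [314.9 327.7]
 [314.8 370. ]
 [314.8 403.7]]
0.69 [[291.60413 294.94745]
 [334.28143 291.2364 ]
 [344.6754  410.76733]
 [301.9981  414.4784 ]]
```

View pics/w2.png

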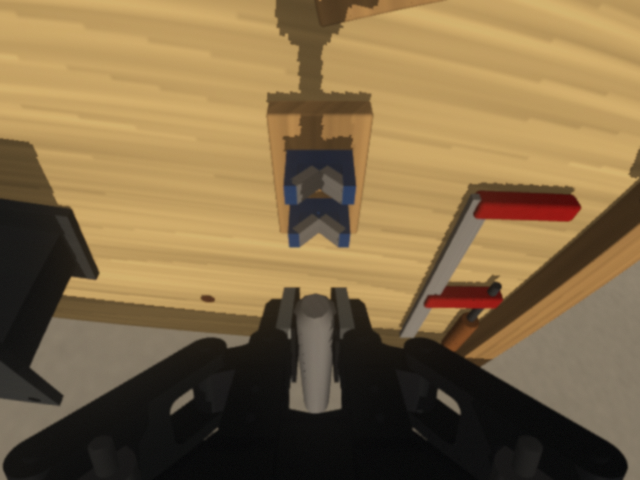

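The bar is held by its tail, at (315,300), with its tip at (316,410), straight between the fingers. Next I'll go in front of the stand at its +y end.

```bash
cat >> h.py <<'E'
SO=np.array([.722,.001,0]);SY=-2.5
def S(x,y,z): return SO+R.from_euler('z',SY,degrees=True).apply([x,y,z])
E
python3 - <<'E'
from h import *
Rm=Rt(SY,34.9)
print(row(S(-.26,.11,.18),Rm),row(S(-.26,.11,.0775),Rm),row(S(-.17,.11,.0775),Rm))
E
```

```text
[-0.052, -0.3113, 0.0007, 0.0037, -0.0052, -0.2901] [-0.052, -0.3113, -0.1274, 0.0037, -0.0052, -0.2901] [0.0604, -0.3162, -0.1274, 0.0037, -0.0052, -0.2901]
```

Emit:
apply_moves(series=[[-0.03,-0.06,0,0.004,-0.005,-0.1],[-0.052,-0.12,0,0.004,-0.005,-0.2],[-0.052,-0.18,0,0.004,-0.005,-0.29],[-0.052,-0.24,0,0.004,-0.005,-0.29],[-0.052,-0.29,0,0.004,-0.005,-0.29],[-0.052,-0.311,-0.03,0.004,-0.005,-0.29],[-0.052,-0.311,-0.08,0.004,-0.005,-0.29],[-0.052,-0.311,-0.11,0.004,-0.005,-0.29],[-0.052,-0.311,-0.127,0.004,-0.005,-0.29],[-0.052,-0.311,-0.127,0.004,-0.005,-0.29],[-0.052,-0.311,-0.127,0.004,-0.005,-0.29],[-0.052,-0.311,-0.127,0.004,-0.005,-0.29]])

```text
time: 6.68
eef_pos: [0.4678, 0.1252, 0.0883]
tcp_rot: [0.021, 0.954, -0.007, 0.299]
contact_force: [0.6, -0.7, -0.8]
opening: 0.159
finger_force: 98.0
```

Run:
```python
from h import *
s=ctrl.get_state();C=cam('wrist',s);im=ctrl.read_camera('wrist');save('w3',im);print(s['eef_pos'],s['contact_force'],C[2].round(3).tolist())
print(row(S(-.17,.11,.0775),Rt(SY,34.9)))
print(proj(C,[S(-.03,y,z) for y in(-.134,0,.134) for z in(.012,.077,.142)]).round(0).tolist())
```

```text
[0.46781542 0.12517055 0.08828943] [ 0.55551637 -0.66820266 -0.83838301] [[0.044, -0.621, -0.782, 0.338], [0.999, 0.028, 0.034, 0.131], [0.0, -0.783, 0.622, 0.148], [0.0, 0.0, 0.0, 1.0]]
[0.1114, -0.0086, -0.0136, 0.0, -0.0008, 0.0008]
[[84.0, 350.0], [61.0, 413.0], [36.0, 487.0], [206.0, 353.0], [195.0, 419.0], [181.0, 499.0], [335.0, 354.0], [337.0, 421.0], [340.0, 502.0]]
```

View pics/w3.png

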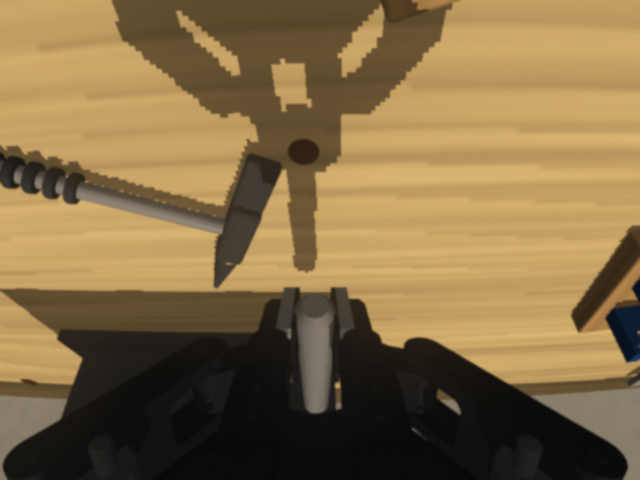

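The wrist picture shows the hammer at (240,220) on the bench, well below the gripper. The column face is dark and hidden behind the fingers from (60,340) on, so the hole has to be found by feel.

Emit:
apply_moves(series=[[0.04,-0.009,-0.014,0,0,0],[0.08,-0.009,-0.014,0,0,0],[0.111,-0.009,-0.014,0,0,0],[0.111,-0.009,-0.014,0,0,0],[0.111,-0.009,-0.014,0,0,0],[0.111,-0.009,-0.014,0,0,0],[0.111,-0.009,-0.014,0,0,0],[0.111,-0.009,-0.014,0,0,0]])

```text
time: 7.72
eef_pos: [0.5566, 0.12, 0.0857]
tcp_rot: [0.022, 0.956, -0.009, 0.292]
contact_force: [-0.5, 0.3, -1.4]
opening: 0.157
finger_force: 97.9
```

Run:
```python
from h import *
s=ctrl.get_state();print(s['eef_pos'],s['contact_force'],s['wrist_torque'])
print(row(S(-.147,.112,.0778),Rt(SY,34.9)))
```

```text
[0.55657153 0.12000933 0.08565911] [-0.54820778  0.28526398 -1.38583235] [0.08611876 0.5168256  0.06523642]
[0.0293, -0.0009, -0.0098, 0.0047, -0.0198, 0.0043]
```

Run:
```python
from h import *
s=ctrl.get_state();print(s['qpos'].round(3),s['dq'].round(3),s['joint_efforts'].round(1))
```

```text
[ 0.06   0.069  2.253 -0.273  0.237 -1.218] [-0.001  0.003 -0.005  0.001 -0.001  0.001] [  0.  -26.9 -24.   -0.1  -1.4   0. ]
```

```bash
cat > kin.py <<'E'
from h import *
from scipy.optimize import least_squares
ry=lambda a:R.from_euler('y',a);rz=lambda a:R.from_euler('z',a)
def fk(q,k):
    h,L1,e,L2,d,a0=k
    R1=rz(q[0]);R2=R1*ry(q[1]);R3=R2*ry(q[2]);R5=R3*rz(q[3])*ry(q[4])
    p=R1.apply([a0,0,h])+R2.apply([0,0,L1])+R3.apply([e,0,L2])+R5.apply([0,0,d]);return p,R5*rz(q[5])
s=ctrl.get_state()
D=[([1.124,.28625,1.57665,0,1.27862,-.15],[.19737,.6455,.25039]),([.55680672,.01469248,2.06040012,-.43008985,.52946286,-.88157108],[.49927,.37253,.19998]),(s['qpos'],s['eef_pos'])]
f=lambda k:np.concatenate([fk(q,k)[0]-p for q,p in D])
k=least_squares(lambda k:np.r_[f(k),.0003*(np.array(k)-[.4,.45,0,.4,.2,0])],[.4,.45,0,.4,.2,0]).x
if __name__=='__main__':
    print(k.round(4),f(k).round(4));print(fk(s['qpos'],k)[1].as_matrix().round(3).tolist(),R.from_quat(s['tcp_rot']).as_matrix().round(3).tolist())
E
cat >> kin.py <<'E'
def ik(p,Rm,q0):
    Rm=R.from_matrix(Rm)
    def g(q):
        a,b=fk(q,k);return np.r_[(a-p)*5,(b.inv()*Rm).as_rotvec()]
    r=least_squares(g,q0);return r.x,r.cost
if __name__=='__main__':
    sym=fk(s['qpos'],k)[1].inv()*R.from_quat(s['tcp_rot']);print(sym.as_rotvec().round(3))
    for lean in(35,30,25):
      for x in(-.162,-.147,-.117):
        print(lean,x,[(lambda r:(r[0][4].round(3),float(r[1].round(7))))(ik(S(x,y,.0775),Rt(SY,lean)@sym.inv().as_matrix(),s['qpos'])) for y in(.11,.05,0,-.05,-.11)])
E
python3 kin.py
```

```text
[ 0.317  -0.2871 -0.07    0.2565 -0.2369  0.4849] [ 0.0919 -0.0416  0.0213 -0.0056 -0.0064 -0.0387  0.0103 -0.0708  0.0174]
[[-0.047, -0.828, 0.559], [-0.999, 0.036, -0.03], [0.004, -0.559, -0.829]] [[-0.828, 0.047, 0.559], [0.036, 0.999, -0.03], [-0.559, -0.004, -0.829]]
[-0.    -0.     1.571]
35 -0.162 [(np.float64(0.166), 0.0), (np.float64(0.132), 0.0), (np.float64(0.113), 0.0), (np.float64(0.11), 0.0), (np.float64(0.129), 0.0)]
35 -0.147 [(np.float64(0.162), 0.0), (np.float64(0.131), 0.0), (np.float64(0.114), 0.0), (np.float64(0.111), 0.0), (np.float64(0.128), 0.0)]
35 -0.117 [(np.float64(0.147), 0.0), (np.float64(0.119), 0.0), (np.float64(0.104), 0.0), (np.float64(0.101), 0.0), (np.float64(0.117), 0.0)]
30 -0.162 [(np.float64(0.186), 0.0), (np.float64(0.159), 0.0), (np.float64(0.146), 0.0), (np.float64(0.144), 0.0), (np.float64(0.158), 0.0)]
30 -0.147 [(np.float64(0.185), 0.0), (np.float64(0.161), 0.0), (np.float64(0.149), 0.0), (np.float64(0.147), 0.0), (np.float64(0.159), 0.0)]
30 -0.117 [(np.float64(0.171), 0.0), (np.float64(0.153), 0.0), (np.float64(0.143), 0.0), (np.float64(0.142), 0.0), (np.float64(0.152), 0.0)]
25 -0.162 [(np.float64(0.214), 0.0), (np.float64(0.193), 0.0), (np.float64(0.182), 0.0), (np.float64(0.181), 0.0), (np.float64(0.191), 0.0)]
25 -0.147 [(np.float64(0.215), 0.0), (np.float64(0.197), 0.0), (np.float64(0.188), 0.0), (np.float64(0.186), 0.0), (np.float64(0.196), 0.0)]
25 -0.117 [(np.float64(0.207), 0.0), (np.float64(0.194), 0.0), (np.float64(0.188), 0.0), (np.float64(0.187), 0.0), (np.float64(0.194), 0.0)]
```

Joint 5 is at its lower limit (0.24) at this lean, so I'll back off up and out, collecting states on the way to fit the arm's kinematics.

Emit:
apply_moves(series=[[-0.04,0,0,0,0,0],[-0.08,0,0,0,0,0],[-0.11,0,0,0,0,0],[-0.11,0,0.06,0,0,0],[-0.11,0,0.12,0,0,0],[-0.11,0,0.14,0,0,0],[-0.11,0,0.14,0,0,0],[-0.11,0,0.14,0,0,0]])

```text
time: 8.72
eef_pos: [0.4679, 0.1199, 0.1959]
tcp_rot: [0.022, 0.956, -0.009, 0.291]
contact_force: [1.0, -0.2, -2.3]
opening: 0.157
finger_force: 98.0
```

```bash
cat > rec.py <<'E'
from h import *
import json
s=ctrl.get_state();open('rec.txt','a').write(json.dumps([list(map(float,s[a])) for a in('qpos','eef_pos','tcp_rot')])+'\n');print(s['qpos'].round(3),s['dq'].round(2))
E
python3 rec.py
```

```text
[ 0.075 -0.366  2.385 -0.14   0.54  -1.351] [-0.    0.02  0.01 -0.    0.    0.  ]
```

Emit:
apply_moves(series=[[0.05,0.1,0.05,0,0.25,0.3],[0.05,0.1,0.05,0,0.25,0.3],[0.05,0.1,0.05,0,0.25,0.3],[0.05,0.1,0.05,0,0.25,0.3],[0.05,0.1,0.05,0,0.25,0.3],[0.05,0.1,0.05,0,0.25,0.3]])

```text
time: 9.48
eef_pos: [0.508, 0.1994, 0.2365]
tcp_rot: [-0.091, 0.976, 0.023, 0.196]
contact_force: [0.1, -0.2, -2.3]
opening: 0.157
finger_force: 98.3
```

```bash
python3 rec.py
cat > kin.py <<'E'
from h import *
import json
from scipy.optimize import least_squares
ry=lambda a:R.from_euler('y',a);rz=lambda a:R.from_euler('z',a)
def fk(q,k):
    h,u,w,e,L2,m1,m2,d=k
    R1=rz(q[0]);R2=R1*ry(q[1]);R3=R2*ry(q[2]);R5=R3*rz(q[3])*ry(q[4])
    return R1.apply([0,m1,h])+R2.apply([u,0,w])+R3.apply([e,0,L2])+R5.apply([0,m2,d]),R5*rz(q[5]+np.pi/2)
D=[([1.124,.28625,1.57665,0,1.27862,-.15],[.19737,.6455,.25039]),([.55680672,.01469248,2.06040012,-.43008985,.52946286,-.88157108],[.49927,.37253,.19998]),([.06,.069,2.253,-.273,.237,-1.218],[.55657,.12001,.08566])]
D+=[json.loads(l)[:2] for l in open('rec.txt')]
f=lambda k:np.concatenate([fk(q,k)[0]-p for q,p in D])
k0=np.array([.4,0,.45,0,.4,.1,0,.2])
k=least_squares(lambda k:np.r_[f(k),.0003*(k-k0)],k0).x
def ik(p,Rm,q0):
    Rm=R.from_matrix(Rm)
    def g(q):
        a,b=fk(q,k);return np.r_[(a-p)*5,(b.inv()*Rm).as_rotvec()]
    r=least_squares(g,q0);return r.x,r.cost
if __name__=='__main__':
    print(k.round(4),(1e3*f(k)).round(1))
    for lean in(35,30,25):
      for x in(-.162,-.147,-.117):
        r=[ik(S(x,y,.0775),Rt(SY,lean),D[2][0]) for y in(.11,.05,0,-.05,-.11)];print(lean,x,[a[0][4].round(3) for a in r],max(a[1] for a in r),r[2][0].round(2))
E
python3 kin.py
```

```text
[ 0.184 -0.179  2.122  0.014  0.802 -1.581] [ 0.   -0.   -0.01  0.    0.   -0.  ]
[ 0.2411 -0.      0.443   0.0212  0.5727  0.101  -0.      0.2304] [-0.   0.  -0.  -0.  -0.   0.   0.  -0.1 -0.   0.   0.  -0.   0.   0.
 -0. ]
35 -0.162 [np.float64(0.196), np.float64(0.185), np.float64(0.209), np.float64(0.255), np.float64(0.321)] 3.1355283291003522e-18 [-0.21  0.05  2.3   0.46  0.21 -2.16]
35 -0.147 [np.float64(0.199), np.float64(0.188), np.float64(0.21), np.float64(0.252), np.float64(0.316)] 5.146352528416623e-19 [-0.2   0.09  2.26  0.44  0.21 -2.13]
35 -0.117 [np.float64(0.207), np.float64(0.196), np.float64(0.214), np.float64(0.251), np.float64(0.31)] 1.9823262141140307e-21 [-0.19  0.15  2.19  0.4   0.21 -2.09]
30 -0.162 [np.float64(0.306), np.float64(0.299), np.float64(0.312), np.float64(0.339), np.float64(0.384)] 1.3192170206773369e-18 [-0.2   0.07  2.26  0.26  0.31 -1.95]
30 -0.147 [np.float64(0.31), np.float64(0.302), np.float64(0.313), np.float64(0.339), np.float64(0.382)] 8.870316222706306e-18 [-0.19  0.1   2.22  0.25  0.31 -1.94]
30 -0.117 [np.float64(0.32), np.float64(0.311), np.float64(0.32), np.float64(0.342), np.float64(0.381)] 2.341120677505956e-20 [-0.18  0.16  2.15  0.23  0.32 -1.91]
25 -0.162 [np.float64(0.416), np.float64(0.41), np.float64(0.417), np.float64(0.434), np.float64(0.464)] 2.0497592698766465e-19 [-0.19  0.09  2.21  0.16  0.42 -1.85]
25 -0.147 [np.float64(0.421), np.float64(0.414), np.float64(0.42), np.float64(0.436), np.float64(0.464)] 8.381434371311822e-19 [-0.19  0.12  2.18  0.15  0.42 -1.84]
25 -0.117 [np.float64(0.431), np.float64(0.424), np.float64(0.429), np.float64(0.442), np.float64(0.468)] 7.713077224974094e-19 [-0.18  0.18  2.11  0.14  0.43 -1.82]
```

The model fits to 0.1 mm: lean 35° is out of range near the stand, while 30° is fine (joint 5 about 0.31). I'll put the bar back in its V-blocks and regrip it at 30°.

Run:
```python
from kin import *
Rm=R.from_quat([-.0885,.949,.0285,.3]).as_matrix()
print(row([.5104,.3732,.15],Rm),row([.5104,.3732,.056],Rm),ik([.5104,.3732,.056],Rt(10.6,30),D[1][0])[0].round(2))
```

```text
[0.003, 0.2172, -0.1081, 0.0405, -0.2718, -0.0036] [0.003, 0.2172, -0.2256, 0.0405, -0.2718, -0.0036] [ 0.53  0.28  2.06 -0.52  0.35 -0.78]
```

Emit:
apply_moves(series=[[0.003,0.08,0,0.04,-0.27,-0.004],[0.003,0.15,0,0.04,-0.272,-0.004],[0.003,0.217,-0.05,0.04,-0.272,-0.004],[0.003,0.217,-0.108,0.04,-0.272,-0.004],[0.003,0.217,-0.108,0.04,-0.272,-0.004],[0.003,0.217,-0.108,0.04,-0.272,-0.004],[0.003,0.217,-0.108,0.04,-0.272,-0.004],[0.003,0.217,-0.108,0.04,-0.272,-0.004]])

```text
time: 10.48
eef_pos: [0.5125, 0.3736, 0.1539]
tcp_rot: [-0.088, 0.949, 0.029, 0.303]
contact_force: [-0.4, 0.0, -1.6]
opening: 0.157
finger_force: 98.6
```

Run:
```python
from kin import *
Rm=R.from_quat([-.0885,.949,.0285,.3]).as_matrix()
print(ctrl.get_state()['eef_pos'],row([.5104,.3732,.056],Rm))
```

```text
[0.51248884 0.37360406 0.15385295] [-0.0026, -0.0005, -0.1223, -0.0026, 0.0066, 0.0007]
```

Emit:
apply_moves(series=[[-0.0026,-0.0005,-0.04,-0.0026,0.0066,0],[-0.0026,-0.0005,-0.075,-0.0026,0.0066,0],[-0.0026,-0.0005,-0.09,-0.0026,0.0066,0],[-0.0026,-0.0005,-0.1,-0.0026,0.0066,0],[-0.0026,-0.0005,-0.108,-0.0026,0.0066,0],[-0.0026,-0.0005,-0.114,-0.0026,0.0066,0],[-0.0026,-0.0005,-0.118,-0.0026,0.0066,0],[-0.0026,-0.0005,-0.12,-0.0026,0.0066,0],[-0.0026,-0.0005,-0.12,-0.0026,0.0066,0],[-0.0026,-0.0005,-0.12,-0.0026,0.0066,0]])

```text
time: 11.72
eef_pos: [0.5095, 0.3736, 0.0557]
tcp_rot: [-0.089, 0.95, 0.028, 0.299]
contact_force: [0.2, 0.8, -0.6]
opening: 0.158
finger_force: 98.5
```

Emit:
apply_moves(series=[[0,0,0,0,0,0],[0,0,0,0,0,0],[0,0,0,0,0,0],[0,0,0,0,0,0],[0,0,0,0,0,0],[0,0,0,-0.01,0.05,0],[0,0,0,-0.02,0.105,0],[0,0,0,-0.02,0.105,0],[0,0,0,-0.02,0.105,0],[0,0,0,-0.02,0.105,0]], jaw=1)

```text
time: 12.98
eef_pos: [0.5088, 0.373, 0.0548]
tcp_rot: [-0.09, 0.962, 0.024, 0.258]
contact_force: [0.2, 0.4, 0.2]
opening: 1.005
finger_force: 0.0
```

Run:
```python
from kin import *
print(row([.5095,.3733,.055],Rt(10.6,30)),ctrl.get_state()['qpos'].round(3))
s=ctrl.get_state();C=cam('wrist',s);ctrl.read_camera('wrist')
for x in ctrl.silhouettes('bar','wrist')[:2]:
    q=np.array([onz(C,p,.055)[:2] for p in cv2.findNonZero(x['pixels'].astype(np.uint8))[::5,0].astype(float)],np.float32)
    print(x['p'],cv2.minAreaRect(q))
C=cam('top');ctrl.read_camera('top')
for x in ctrl.silhouettes('bar','top')[:2]:
    q=np.array([onz(C,p,.058)[:2] for p in cv2.findNonZero(x['pixels'].astype(np.uint8))[:,0].astype(float)],np.float32)
    print(x['p'],cv2.minAreaRect(q))
```

```text
[0.0009, 0.0004, 0.0003, 0.0012, 0.001, -0.0023] [ 0.535  0.278  2.06  -0.524  0.35  -0.769]
0.76 ((0.5475862622261047, 0.38121458888053894), (0.1257317066192627, 0.016225935891270638), 10.61113452911377)
0.19 ((0.6322978138923645, 0.2075999677181244), (0.019761763513088226, 0.17903059720993042), 64.63683319091797)
0.52 ((0.5601667761802673, 0.3837295174598694), (0.128278911113739, 0.015806894749403), 10.691824913024902)
```

Emit:
apply_moves(series=[[0,0,0,0,0,0],[0,0,0,0,0,0],[0,0,0,0,0,0],[0,0,0,0,0,0],[0,0,0,0,0,0],[0,0,0,0,0,0],[0,0,0.02,0,0,0],[0,0,0.06,0,0,0],[0,0,0.12,0,0,0],[0,0,0.15,0,0,0],[0,0,0.15,0,0,0]], jaw=0, squeeze=115)

```text
time: 14.55
eef_pos: [0.51, 0.3734, 0.1774]
tcp_rot: [-0.09, 0.961, 0.024, 0.26]
contact_force: [1.6, -0.7, -1.5]
opening: 0.154
finger_force: 112.4
```

Run:
```python
from kin import *
Rm=Rt(SY,30.2)
for x,z in((-.26,.17),(-.26,.0775),(-.175,.0775)):
    p=S(x,.112,z);q=ik(p,Rm,D[2][0])[0];print(row(p,Rm),q.round(2))
```

```text
[-0.0536, -0.3114, -0.0092, -0.0006, 0.0007, -0.2924] [ 0.08 -0.3   2.37 -0.12  0.55 -1.36]
[-0.0536, -0.3114, -0.1249, -0.0006, 0.0007, -0.2924] [ 0.08 -0.1   2.42 -0.21  0.31 -1.27]
[0.0525, -0.3161, -0.1249, -0.0006, 0.0007, -0.2924] [ 0.06  0.09  2.23 -0.17  0.3  -1.32]
```

Emit:
apply_moves(series=[[-0.02,-0.05,0,0,0,-0.1],[-0.053,-0.11,0,0,0,-0.2],[-0.053,-0.17,0,0,0,-0.292],[-0.053,-0.23,0,0,0,-0.292],[-0.053,-0.28,-0.02,0,0,-0.292],[-0.053,-0.312,-0.05,0,0,-0.292],[-0.053,-0.312,-0.09,0,0,-0.292],[-0.053,-0.312,-0.115,0,0,-0.292],[-0.053,-0.312,-0.127,0,0,-0.292],[-0.053,-0.312,-0.127,0,0,-0.292],[-0.02,-0.314,-0.127,0,0,-0.292],[0.02,-0.316,-0.127,0,0,-0.292],[0.052,-0.316,-0.127,0,0,-0.292],[0.052,-0.316,-0.127,0,0,-0.292],[0.052,-0.316,-0.127,0,0,-0.292],[0.052,-0.316,-0.127,0,0,-0.292],[0.052,-0.316,-0.127,0,0,-0.292]])

```text
time: 16.68
eef_pos: [0.55, 0.1205, 0.0735]
tcp_rot: [0.02, 0.966, -0.006, 0.259]
contact_force: [0.4, -0.2, -1.7]
opening: 0.154
finger_force: 112.7
```

Run:
```python
from h import *
s=ctrl.get_state();print(s['qpos'].round(3),s['eef_pos'],s['contact_force'],s['wrist_torque'])
print(row(S(-.147,.112,.0778),Rt(SY,30.2)))
```

```text
[ 0.056  0.09   2.239 -0.172  0.295 -1.321] [0.55001855 0.12046887 0.07346334] [ 0.36910724 -0.24642477 -1.68479951] [-0.02217772  0.45435255 -0.0209654 ]
[0.0375, -0.0015, 0.0054, 0.0008, -0.0038, -0.0017]
```

Emit:
apply_moves(series=[[0.008,0,0.0055,0,0,0],[0.016,-0.001,0.0055,0,0,0],[0.022,-0.001,0.0055,0,0,0],[0.025,-0.001,0.0055,0,0,0],[0.025,-0.001,0.0055,0,0,0],[0.025,-0.001,0.0055,0,0,0]])

```text
time: 17.42
eef_pos: [0.5705, 0.1195, 0.0777]
tcp_rot: [0.02, 0.966, -0.006, 0.259]
contact_force: [0.3, -0.6, -1.5]
opening: 0.152
finger_force: 112.7
```

Emit:
apply_moves(series=[[0.002,0,0,0,0,0],[0.004,0,0,0,0,0],[0.006,0,0,0,0,0],[0.006,0,0,0,0,0]])

```text
time: 17.92
eef_pos: [0.5758, 0.1195, 0.0781]
tcp_rot: [0.02, 0.966, -0.006, 0.259]
contact_force: [-0.3, 0.4, -2.0]
opening: 0.152
finger_force: 112.7
```

Emit:
apply_moves(series=[[0.0015,0,0,0,0,0],[0.003,0,0,0,0,0],[0.003,0,0,0,0,0]])

```text
time: 18.3
eef_pos: [0.5781, 0.1195, 0.0781]
tcp_rot: [0.021, 0.966, -0.006, 0.259]
contact_force: [-0.0, 0.7, -1.5]
opening: 0.152
finger_force: 112.7
```

Emit:
apply_moves(series=[[0.0015,0,0,0,0,0],[0.003,0,0,0,0,0],[0.003,0,0,0,0,0]])

```text
time: 18.68
eef_pos: [0.5805, 0.1195, 0.078]
tcp_rot: [0.021, 0.966, -0.006, 0.259]
contact_force: [-1.5, -0.0, -0.9]
opening: 0.156
finger_force: 112.7
```

Emit:
apply_moves(series=[[0.0012,0,0,0,0,0],[0.0012,0,0,0,0,0]])

```text
time: 18.92
eef_pos: [0.5814, 0.1196, 0.078]
tcp_rot: [0.02, 0.966, -0.006, 0.259]
contact_force: [0.4, -0.2, -2.4]
opening: 0.156
finger_force: 112.7
```

Emit:
apply_moves(series=[[0.0012,0,0,0,0,0],[0.0024,0,0,0,0,0],[0.0024,0,0,0,0,0]])

```text
time: 19.3
eef_pos: [0.5819, 0.1196, 0.0769]
tcp_rot: [0.02, 0.966, -0.006, 0.258]
contact_force: [-5.9, -0.8, -0.1]
opening: 0.155
finger_force: 113.0
```

Contact with the face at about 6 N, arm compliance roughly 4 N/mm. Now sliding along the face in small steps, watching force and advance.

Emit:
apply_moves(series=[[-0.0002,-0.004,0.001,0,0,0],[-0.0004,-0.009,0.001,0,0,0],[-0.0004,-0.009,0.001,0,0,0]])

```text
time: 19.68
eef_pos: [0.5816, 0.1123, 0.0776]
tcp_rot: [0.02, 0.966, -0.006, 0.258]
contact_force: [-4.9, 2.7, -1.2]
opening: 0.152
finger_force: 113.2
```

Emit:
apply_moves(series=[[-0.0002,-0.004,0,0,0,0],[-0.0004,-0.009,0,0,0,0],[-0.0004,-0.009,0,0,0,0]])

```text
time: 20.05
eef_pos: [0.5813, 0.1051, 0.0776]
tcp_rot: [0.02, 0.966, -0.006, 0.257]
contact_force: [-4.9, 2.2, -2.3]
opening: 0.152
finger_force: 113.1
```

Emit:
apply_moves(series=[[-0.0002,-0.004,0,0,0,0],[-0.0004,-0.009,0,0,0,0],[-0.0004,-0.009,0,0,0,0]])

```text
time: 20.42
eef_pos: [0.5809, 0.0979, 0.0776]
tcp_rot: [0.02, 0.966, -0.006, 0.257]
contact_force: [-5.8, 1.7, -2.1]
opening: 0.152
finger_force: 113.1
```

Emit:
apply_moves(series=[[-0.0002,-0.004,0,0,0,0],[-0.0004,-0.009,0,0,0,0],[-0.0004,-0.009,0,0,0,0]])

```text
time: 20.8
eef_pos: [0.5807, 0.0907, 0.0776]
tcp_rot: [0.02, 0.966, -0.006, 0.257]
contact_force: [-4.8, 1.7, -1.6]
opening: 0.154
finger_force: 113.1
```

Emit:
apply_moves(series=[[-0.0002,-0.004,0,0,0,0],[-0.0004,-0.009,0,0,0,0],[-0.0004,-0.009,0,0,0,0]])

```text
time: 21.18
eef_pos: [0.5803, 0.0836, 0.0776]
tcp_rot: [0.02, 0.966, -0.006, 0.257]
contact_force: [-5.2, 1.6, -1.7]
opening: 0.152
finger_force: 113.1
```

Emit:
apply_moves(series=[[-0.0002,-0.004,0,0,0,0],[-0.0004,-0.009,0,0,0,0],[-0.0004,-0.009,0,0,0,0]])

```text
time: 21.55
eef_pos: [0.58, 0.0764, 0.0776]
tcp_rot: [0.02, 0.966, -0.006, 0.257]
contact_force: [-4.6, 1.0, -1.6]
opening: 0.154
finger_force: 113.1
```

Emit:
apply_moves(series=[[-0.0001,-0.004,0,0,0,0],[-0.0002,-0.009,0,0,0,0],[-0.0002,-0.009,0,0,0,0]])

```text
time: 21.92
eef_pos: [0.5797, 0.0692, 0.0775]
tcp_rot: [0.02, 0.966, -0.006, 0.257]
contact_force: [-5.7, 1.5, -1.6]
opening: 0.153
finger_force: 113.2
```

Emit:
apply_moves(series=[[-0.0002,-0.004,0,0,0,0],[-0.0003,-0.009,0,0,0,0],[-0.0003,-0.009,0,0,0,0]])

```text
time: 22.3
eef_pos: [0.5794, 0.0621, 0.0774]
tcp_rot: [0.02, 0.966, -0.006, 0.257]
contact_force: [-5.0, 2.5, -1.0]
opening: 0.155
finger_force: 113.2
```

Emit:
apply_moves(series=[[-0.0002,-0.004,0,0,0,0],[-0.0004,-0.009,0,0,0,0],[-0.0004,-0.009,0,0,0,0]])

```text
time: 22.68
eef_pos: [0.5791, 0.0549, 0.0774]
tcp_rot: [0.02, 0.966, -0.006, 0.257]
contact_force: [-5.7, 2.5, -1.6]
opening: 0.154
finger_force: 113.2
```

Emit:
apply_moves(series=[[-0.0002,-0.004,0,0,0,0],[-0.0004,-0.009,0,0,0,0],[-0.0004,-0.009,0,0,0,0]])

```text
time: 23.05
eef_pos: [0.5788, 0.0477, 0.0774]
tcp_rot: [0.02, 0.966, -0.006, 0.257]
contact_force: [-5.7, 1.8, -0.5]
opening: 0.152
finger_force: 113.2
```

Emit:
apply_moves(series=[[-0.0002,-0.004,0,0,0,0],[-0.0004,-0.009,0,0,0,0],[-0.0004,-0.009,0,0,0,0]])

```text
time: 23.42
eef_pos: [0.5784, 0.0405, 0.0774]
tcp_rot: [0.02, 0.966, -0.006, 0.257]
contact_force: [-5.3, 1.0, -1.9]
opening: 0.152
finger_force: 113.2
```

Emit:
apply_moves(series=[[-0.0002,-0.004,0,0,0,0],[-0.0004,-0.009,0,0,0,0],[-0.0004,-0.009,0,0,0,0]])

```text
time: 23.8
eef_pos: [0.5781, 0.0333, 0.0774]
tcp_rot: [0.02, 0.966, -0.006, 0.257]
contact_force: [-4.9, 2.0, -1.4]
opening: 0.154
finger_force: 113.2
```

Emit:
apply_moves(series=[[-0.0002,-0.004,0,0,0,0],[-0.0004,-0.009,0,0,0,0],[-0.0004,-0.009,0,0,0,0]])

```text
time: 24.18
eef_pos: [0.5778, 0.0262, 0.0774]
tcp_rot: [0.02, 0.966, -0.006, 0.257]
contact_force: [-5.8, 1.2, -1.5]
opening: 0.156
finger_force: 113.2
```

Emit:
apply_moves(series=[[-0.0002,-0.004,0,0,0,0],[-0.0004,-0.009,0,0,0,0],[-0.0004,-0.009,0,0,0,0]])

```text
time: 24.55
eef_pos: [0.5775, 0.019, 0.0775]
tcp_rot: [0.02, 0.966, -0.006, 0.257]
contact_force: [-5.4, 2.0, -1.8]
opening: 0.153
finger_force: 113.2
```

Emit:
apply_moves(series=[[-0.0002,-0.004,0,0,0,0],[-0.0004,-0.009,0,0,0,0],[-0.0004,-0.009,0,0,0,0]])

```text
time: 24.92
eef_pos: [0.5772, 0.0118, 0.0774]
tcp_rot: [0.02, 0.966, -0.006, 0.257]
contact_force: [-5.3, 1.3, -1.4]
opening: 0.153
finger_force: 113.2
```

Emit:
apply_moves(series=[[-0.0002,-0.004,0,0,0,0],[-0.0004,-0.009,0,0,0,0],[-0.0004,-0.009,0,0,0,0]])

```text
time: 25.3
eef_pos: [0.5769, 0.0046, 0.0774]
tcp_rot: [0.02, 0.966, -0.005, 0.257]
contact_force: [-4.3, 1.9, -1.8]
opening: 0.154
finger_force: 113.2
```

Emit:
apply_moves(series=[[-0.0002,-0.004,0,0,0,0],[-0.0004,-0.009,0,0,0,0],[-0.0004,-0.009,0,0,0,0]])

```text
time: 25.68
eef_pos: [0.5766, -0.0026, 0.0775]
tcp_rot: [0.02, 0.966, -0.005, 0.257]
contact_force: [-5.0, 1.9, -1.2]
opening: 0.154
finger_force: 113.2
```

Emit:
apply_moves(series=[[-0.0002,-0.004,0,0,0,0],[-0.0004,-0.009,0,0,0,0],[-0.0004,-0.009,0,0,0,0]])

```text
time: 26.05
eef_pos: [0.5789, -0.011, 0.0798]
tcp_rot: [0.021, 0.965, -0.006, 0.261]
contact_force: [0.0, -0.0, -2.2]
opening: 0.153
finger_force: 112.7
```

The tip dropped in at TCP y ≈ -0.011: it advanced 2.3 mm and the force vanished. Pushing in gently.

Emit:
apply_moves(series=[[0.001,0,-0.002,0,0,0],[0.0025,0,-0.002,0,0,0],[0.0025,0,-0.002,0,0,0]])

```text
time: 26.42
eef_pos: [0.5801, -0.0101, 0.0775]
tcp_rot: [0.021, 0.965, -0.006, 0.26]
contact_force: [-0.5, -0.3, -2.7]
opening: 0.156
finger_force: 112.7
```

Emit:
apply_moves(series=[[0.001,0,0,0,0,0],[0.0018,0,0,0,0,0],[0.0018,0,0,0,0,0]])

```text
time: 26.8
eef_pos: [0.5813, -0.01, 0.0772]
tcp_rot: [0.02, 0.966, -0.006, 0.259]
contact_force: [-0.3, 0.4, -1.8]
opening: 0.152
finger_force: 112.7
```

Emit:
apply_moves(series=[[0.002,0,0,0,0,0],[0.004,0,0,0,0,0],[0.004,0,0,0,0,0]])

```text
time: 27.18
eef_pos: [0.5846, -0.0101, 0.0773]
tcp_rot: [0.02, 0.966, -0.006, 0.259]
contact_force: [0.4, 0.5, -2.1]
opening: 0.152
finger_force: 112.7
```

Emit:
apply_moves(series=[[0.002,0,0,0,0,0],[0.004,0,0,0,0,0],[0.004,0,0,0,0,0]])

```text
time: 27.55
eef_pos: [0.5878, -0.0101, 0.0773]
tcp_rot: [0.02, 0.966, -0.006, 0.259]
contact_force: [-0.2, 0.2, -2.2]
opening: 0.152
finger_force: 112.7
```

Emit:
apply_moves(series=[[0.003,-0.0001,0,0,0,0],[0.006,-0.0003,0,0,0,0],[0.008,-0.0004,0,0,0,0],[0.008,-0.0004,0,0,0,0]])

```text
time: 28.05
eef_pos: [0.5942, -0.0104, 0.0773]
tcp_rot: [0.02, 0.966, -0.006, 0.259]
contact_force: [0.3, 0.1, -1.8]
opening: 0.156
finger_force: 112.7
```

Emit:
apply_moves(series=[[0.003,-0.0001,0,0,0,0],[0.006,-0.0003,0,0,0,0],[0.008,-0.0004,0,0,0,0],[0.008,-0.0004,0,0,0,0]])

```text
time: 28.55
eef_pos: [0.6006, -0.0107, 0.0772]
tcp_rot: [0.02, 0.966, -0.006, 0.259]
contact_force: [0.8, -0.4, -1.7]
opening: 0.151
finger_force: 112.7
```

Depth is about 25 mm now; home is expected near x ≈ 0.606.

Emit:
apply_moves(series=[[0.002,-0.0001,0,0,0,0],[0.005,-0.0002,0,0,0,0],[0.005,-0.0002,0,0,0,0]])

```text
time: 28.92
eef_pos: [0.6047, -0.0109, 0.0773]
tcp_rot: [0.02, 0.966, -0.006, 0.259]
contact_force: [0.6, -0.6, -2.2]
opening: 0.151
finger_force: 112.7
```

Emit:
apply_moves(series=[[0.001,0,0,0,0,0],[0.002,-0.0001,0,0,0,0],[0.002,-0.0001,0,0,0,0]])

```text
time: 29.3
eef_pos: [0.6061, -0.011, 0.0772]
tcp_rot: [0.021, 0.966, -0.006, 0.259]
contact_force: [0.4, 0.0, -1.8]
opening: 0.154
finger_force: 112.7
```

Emit:
apply_moves(series=[[0.001,0,0,0,0,0],[0.002,-0.0001,0,0,0,0],[0.002,-0.0001,0,0,0,0]])

```text
time: 29.68
eef_pos: [0.6062, -0.0107, 0.0761]
tcp_rot: [0.02, 0.966, -0.005, 0.258]
contact_force: [-6.6, -0.5, -0.2]
opening: 0.151
finger_force: 113.1
```

Emit:
apply_moves(series=[[0.001,0,0,0,0,0],[0.0015,0,0,0,0,0],[0.0015,0,0,0,0,0]])

```text
time: 30.05
eef_pos: [0.6063, -0.0105, 0.0753]
tcp_rot: [0.021, 0.966, -0.005, 0.256]
contact_force: [-10.0, -1.1, 2.0]
opening: 0.153
finger_force: 113.3
```

The bar bottomed at x = 0.606, 30 mm past the face contact, with a firm force rise, so it is home. Relax, release and retreat straight back.

Emit:
apply_moves(series=[[-0.0015,0,0,0,0,0],[-0.003,0.0001,0,0,0,0],[-0.003,0.0001,0,0,0,0]])

```text
time: 30.42
eef_pos: [0.6062, -0.0109, 0.077]
tcp_rot: [0.02, 0.966, -0.006, 0.259]
contact_force: [-3.1, -1.0, -1.9]
opening: 0.155
finger_force: 112.7
```

Emit:
apply_moves(series=[[0,0,0,0,0,0],[0,0,0,0,0,0],[0,0,0,0,0,0],[0,0,0,0,0,0],[0,0,0,0,0,0],[0,0,0,0,0,0],[0,0,0,0,0,0]], jaw=1)

```text
time: 31.3
eef_pos: [0.6064, -0.0109, 0.0772]
tcp_rot: [0.021, 0.966, -0.006, 0.259]
contact_force: [-0.1, -0.3, -0.3]
opening: 1.001
finger_force: 0.0
```

Emit:
apply_moves(series=[[-0.01,0,0,0,0,0],[-0.025,0.001,0,0,0,0],[-0.05,0.002,0,0,0,0],[-0.09,0.004,0,0,0,0],[-0.12,0.005,0,0,0,0],[-0.12,0.005,0.04,0,0,0],[-0.12,0.005,0.08,0,0,0],[-0.12,0.005,0.08,0,0,0],[-0.12,0.005,0.08,0,0,0]])

```text
time: 32.42
eef_pos: [0.5094, -0.0067, 0.1402]
tcp_rot: [0.02, 0.966, -0.006, 0.259]
contact_force: [-0.9, -0.3, -0.1]
opening: 1.0
finger_force: 0.0
```

Run:
```python
from h import *
s=ctrl.get_state();print(s['qpos'].round(3),s['contact_force'])
im=ctrl.read_camera('wrist');sc=ctrl.read_camera('scene')
save('end',np.hstack([cv2.resize(im,(400,300)),cv2.resize(sc[180:480,100:500],(400,300))]))
C=cam('wrist',s)
# expected bar tail/point at face (hole y from TCP)
ex=R.from_euler('z',-2.49,degrees=True).apply([1,0,0]);p=np.array([.6062,-.0107,.077])
print(proj(C,[p+ex*t for t in(-.0175,.03,.0875)]).round(0).tolist())
```

```text
[-0.263 -0.188  2.349  0.239  0.48  -1.975] [-0.89656739 -0.2938048  -0.05564806]
[[315.0, 304.0], [315.0, 337.0], [315.0, 368.0]]
```

View pics/end.png

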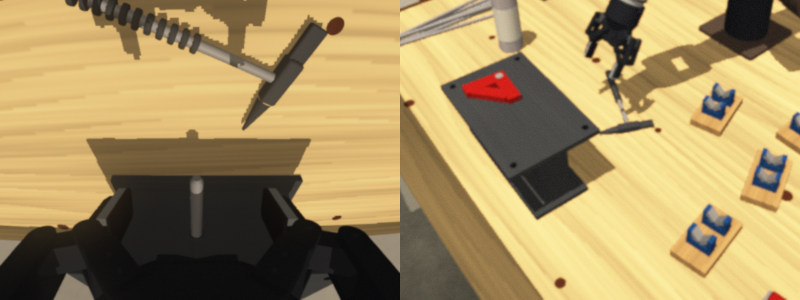

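The left half shows the bar sticking straight out of the column, tail at (197,182) and running to (196,237), as predicted. Magnet, hammer and can are unmoved, and the gripper is clear. Handing in.

```bash
python3 -c "
from plant import ctrl
print(ctrl.sign_off())"
```

```text
the job is handed in; nothing more can be done
None
```

The bar is fully home in the column's hole, found by feel about 17 mm to the -y side of the face's middle, and left sticking straight out. The gripper is clear, the bystanders look unmoved in the last pictures, and the job was handed in at about 32.5 s of robot time. Joint 5 read 0.237 against its 0.24 limit once, during a first approach at 35° lean, before I put the bar back and regripped it at 30°; sign-off gave no verdict.

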